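Weigh a post clamp on the hook scale

TASK

Weigh the larger of the two post clamps: hang it by its bore on the hook of the spring scale, let go of it, and leave it hanging until it has been at rest for at least a second. Then lift it off the hook and stand it upright on its foot in the empty grey tray. Never drop the clamp or drag the hook down to the end of its travel.

Things in the scene. Friction and masses are not known exactly. Their poses are not given: they have to be found in the camera images.
- clamp: Larger post clamp, aluminium, 0.36-0.5 kg, 136 mm tall (the other: 106). Origin: centre of foot's underside, z up. Foot 50 (x) x 84 (y) x 14 mm; block 36 x 80 mm, up to 92 mm, with round bore 50 mm in diameter along x, axis 50 mm up. On top, on a thin stem, a black screw head to grip: 20 (x) x 30 (y) mm, 100 to 136 mm up. May hang either way round.
- hook_seat (a point): Middle of the hook's level seat, on top of the 8 mm steel rod, 170 mm up when unloaded; moves with the hook. z up; rod along x. The open end is at -x: from 38 mm on the rod turns up, ending 54 mm out and 14 mm above the seat. Towards +x it steps up 14 mm at 38 to 48 mm and runs to the scale's white housing (face 137 mm away, 300 mm tall).
- hook (a joint): Travel of the hook downwards in m: 0 unloaded, end stop at 0.060. Its spring is 200 N/m, so the larger clamp pulls it down by about 17 to 25 mm, and it bobs for about a second after the clamp is let go.
- tray: Empty square tray of grey plastic, fixed, 170 x 170 mm outside, walls 4 mm thick and 30 mm high. Origin: centre of its underside; the inner floor is 4 mm above it.
Things that resemble listed ones, but are neither listed nor needed, are in the scene too. What is shaped like the clamp but pink or turquoise is not meant. Of the things shaped like the tray, the grey one is meant.

How it is judged:
On the way:
1. The larger clamp hangs by its bore in the seat of the hook, let go, and hook and clamp stay at rest for a second (x of hook_seat in the frame of clamp between -0.03 and 0.03 m and y of hook_seat in the frame of clamp between -0.025 and 0.025 m and z of hook_seat in the frame of clamp between 0.05 and 0.085 m and value of joint hook above 0.012 m and velocity of joint hook between -0.01 and 0.01 m/s and contact force between each of the fingers, the arm and clamp below 0.1 N and linear speed of clamp below 0.03 m/s and angular speed of clamp below 0.4 rad/s), for 1 s.
At the end, for the whole second after the job is handed in: After the weighing, the larger clamp stands upright (within about 10 degrees) on its foot on the floor of the tray, its origin within 60 mm of the tray's centre along each side, released and at rest; the hook is unloaded and back within 6 mm of its top (x of clamp in the frame of tray between -0.06 and 0.06 m and y of clamp in the frame of tray between -0.06 and 0.06 m and z of clamp in the frame of tray between -0.004 and 0.015 m and angle between clamp's own z axis and vertical below 0.17 rad and value of joint hook below 0.006 m and contact force between each of the fingers, the arm and clamp below 0.1 N and linear speed of clamp below 0.03 m/s and angular speed of clamp below 0.4 rad/s); the robot touches nothing.
It fails at once if The hook is dragged down to the end of its travel (beyond 56 mm) (value of joint hook above 0.056 m).
It fails at once if The clamp is dropped: moves faster than 0.7 m/s out of the fingers (linear speed of clamp above 0.7 m/s and contact force between the fingers and clamp below 0.1 N).
It also fails if it takes over 66 s, if anything falls off the work surface, if the arm or the gripper's body presses on something with over 40 N, if the wrist force passes 120 N, or if a joint passes its speed limit or range.

ROBOT

A 6-joint arm with a two-finger parallel gripper is mounted at the origin on the work surface. World frame = base frame: x ahead of the robot, y to its left, z up, the work surface at z = 0. Lengths are in m, angles in rad, forces in N, time in s.
With the tool pointing down it reaches from about 0.225 to 0.875 m from the base axis. Payload 3.4 kg.
Tool frame: the origin (TCP) lies midway between the tips of the shut fingers; the grasp point (between the pads) lies 19 mm behind it (pinch_z is the distance from the TCP to the grasp point, in m); z points along the fingers, y is the line along which they close (so a half turn about z gives the same grasp; the last joint's range is limited). The gripper opens to 85 mm and grips with 20 to 120 N. Pads are 22 mm wide; open, the fingers measure 114 mm over their backs; the gripper's body (76 mm by 85 mm) begins 54 mm behind the grasp point. The pads swing forward as they close: fully open they stand 13 mm farther back than shut.
Start: joints at [-1.23, 0.276, 1.505, -0, 1.361, -0.121], TCP at [0.256, -0.515, 0.231] pointing down, gripper open.
Joint ranges: [-2.89, 2.89], [-0.75, 2.08], [0.22, 2.7], [-1.18, 4.32], [0.11, 2.71], [-2.7, 2.7]. Speed limits (rad/s): [2.57, 2.57, 3.14, 3.14, 3.14, 3.14].

INTERFACE

Orientations are given as a unit quaternion [w, x, y, z].
In Python, from rig import get_state, get_image, sign_off, pinch_z gives the robot as it stands.
- The arm moves only by the tool send_rows, never from a script. Its argument "steps" is one flat list of numbers, 5 for each row, row after row: the gripper's target within -1 to 1 (fully open at 1, half-way at 0, shut at -1), then the shift along the tool's x, y, z in cm, then the turn about the tool's z in degrees. In form: [gripper, x, y, z, roll, gripper, x, y, z, roll, ...]. A call has 1 to 12 rows; each row shifts and turns the commanded pose from where the row before left it, along the tool's axes as they then stand; what a row does not reach is not made up. A row lasts 1/10 s, in which the tool goes at most 50 mm and 8.59 degrees, less where a joint would pass 70% of its speed; a pose out of reach is approached as far as the arm can. A call is refused whole if a number of a shift passes 5 or a number of a turn 8.59, either way. A call with a gripper value outside its range is refused whole. The fingers move at their own pace and stop on an object; "newtons" is the grip in N (left out, the last holds). Time passes only in rows, so rows that do not move let the fingers close. It gives the time, the measured TCP pose, the force, the opening and the grip force at its end, in the units of the state.
- get_state(): the state, without advancing time (a new reading comes with each control period).
- get_image(name): name is "scene" or "top"; returns a dict with "color" (384x512x3 uint8, red, green, blue), "mtx" (3x3 intrinsics, pixels), "T" (4x4, takes a point from camera to world coordinates). Camera axes: x right, y down, z forward; pixel columns grow to the right and rows downward; lengths in m; the calibration is good to about 2 mm. A picture is of the moment at which its call begins. There is no depth.
- sign_off(): hands the job in; it is judged then, once.
The state is a dict: "clock": time; "qpos": joint angles; "qd": joint speeds; "effort": joint torques, N m; "position": TCP position; "ee_rot": TCP orientation; "contact_force": force on the tool from outside, world axes, zero at the start; "moment": the same for the moment, N m; "width": finger opening in m; "gripper_force": force on a finger pad.
Only numpy, scipy, OpenCV 4.12 (cv2) and the standard library are available. Lean on these libraries where they do the work, as an engineer would, in place of code of your own. Each camera call takes 0.05 s, during which the arm holds its last target. There are 200 camera calls.

## Working session

There is one attempt and no reset: what is moved stays moved. The work goes in short steps, Python scripts to look and compute and a tool call to move; the robot and the scene stay as the last step left them, time stands still between calls to the robot, and variables do not carry over. Pictures are saved under pics/ and viewed, at most 10 in all, crops included, and the job is handed in when it is done.

Besides the shell and the picture viewer there is one more tool, called by a JSON object that holds its "fn" and its "kwargs". send_rows: Moves the arm, as the interface text tells. Its arguments: {"type":"object","properties":{"steps":{"type":"array"},"newtons":{"type":"number"}},"required":["steps"]}

```bash
mkdir -p pics; python3 - <<'E'
from rig import *
import cv2,pickle
s=get_state();print(s['position'],s['ee_rot'],s['width'],pinch_z)
d={}
for n in('scene','top'):
    i=get_image(n);d[n]=i;cv2.imwrite(f'pics/{n}0.png',cv2.resize(i['color'][:,:,::-1],(800,600),interpolation=cv2.INTER_CUBIC))
    print(i['T'].round(3).tolist(),i['mtx'].round(1).tolist())
pickle.dump(d,open('d0.pkl','wb'))
E
```

```text
[ 0.25599803 -0.51426325  0.23040856] [-9.55834175e-04  9.73461406e-01  2.28849222e-01 -1.01444011e-04] 0.08567011505422971 0.0187
[[-0.492, 0.728, -0.477, 1.105], [0.87, 0.412, -0.269, 0.283], [0.001, -0.548, -0.836, 1.222], [0.0, 0.0, 0.0, 1.0]] [[452.0, 0.0, 257.3], [0.0, 452.0, 190.0], [0.0, 0.0, 1.0]]
[[0.025, -0.995, 0.093, 0.327], [-1.0, -0.024, 0.017, -0.088], [-0.014, -0.093, -0.996, 1.56], [0.0, 0.0, 0.0, 1.0]] [[473.8, 0.0, 252.9], [0.0, 473.8, 186.5], [0.0, 0.0, 1.0]]
```

View pics/scene0.png

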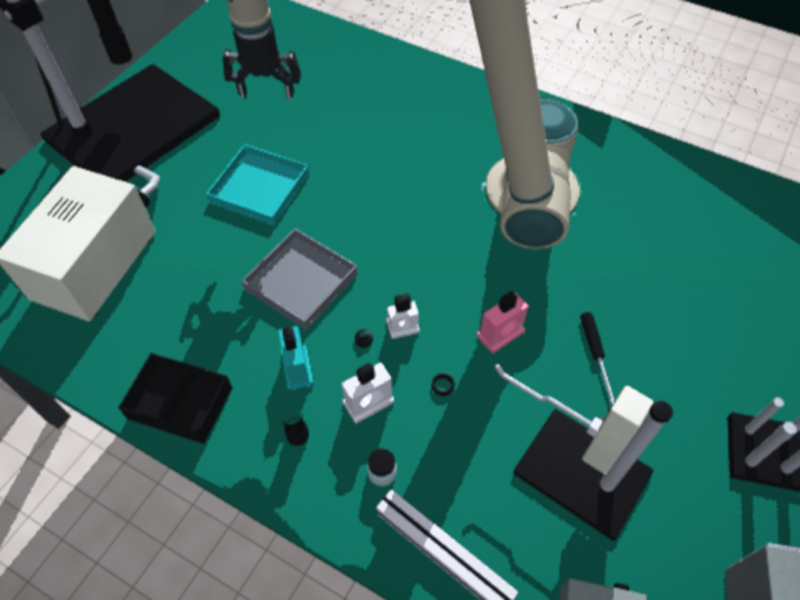

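View pics/top0.png

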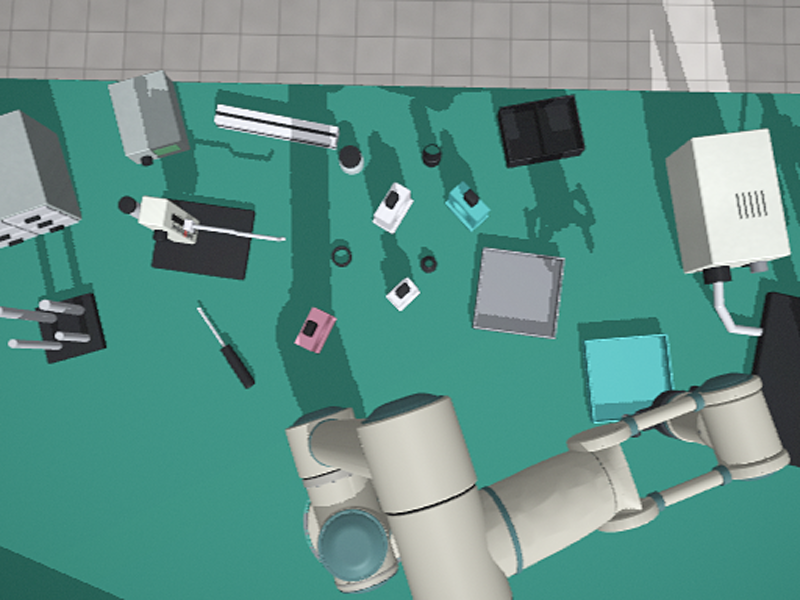

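The scene view shows the large white clamp at about (367,390), the hook tip at (500,370) and the grey tray at (300,277). In the top view the clamp is at (393,207), the hook runs from (283,240) to (190,228), and the tray is at (518,292). I'll enlarge these areas.

```bash
python3 - <<'E'
import cv2,pickle,numpy as np
d=pickle.load(open('d0.pkl','rb'))
def c(n,x,y,w):
    h=w*3//4
    im=cv2.resize(d[n]['color'][y:y+h,x:x+w,::-1],(400,300),interpolation=cv2.INTER_CUBIC)
    return im
a=np.vstack([np.hstack([c('top',230,108,48),c('top',110,125,80)]),np.hstack([c('scene',210,225,48),c('scene',310,225,80)])])
cv2.imwrite('pics/crop.png',a)
E
```

```text
(no output)
```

View pics/crop.png

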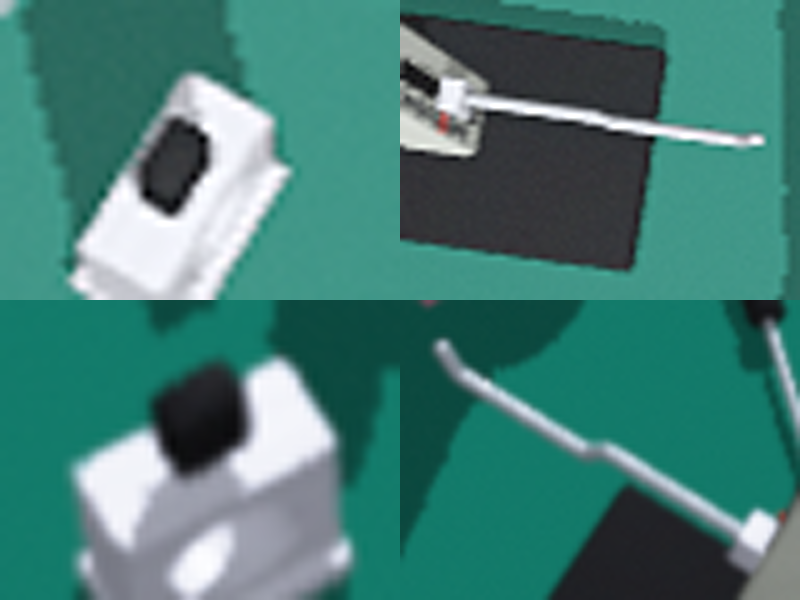

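```bash
cat > h.py <<'E'
import numpy as np
def ray(i,u,v,z):
    d=i['T'][:3,:3]@np.linalg.inv(i['mtx'])@[u,v,1];o=i['T'][:3,3]
    return o+d*(z-o[2])/d[2]
def proj(i,p):
    c=i['T'][:3,:3].T@(np.asarray(p)-i['T'][:3,3]);q=i['mtx']@c;return q[:2]/q[2]
E
python3 - <<'E'
import pickle,numpy as np
from h import *
d=pickle.load(open('d0.pkl','rb'));np.set_printoptions(precision=4,suppress=True)
def P(n,X,Y,ox,oy,s,z):return ray(d[n],(X+.5)/s-.5+ox,(Y+.5)/s-.5+oy,z)
s=400/48
T=np.array([P('top',x,y,230,108,s,.092) for x,y in[(192,72),(273,122),(158,290),(78,248)]])
S=np.array([P('scene',x,y-300,210,225,s,.092) for x,y in[(282,357),(338,437),(132,550),(75,468)]])
for A in(T,S):
    print('clamp',A.mean(0)); print(A)
def ang(a,b):v=b-a;return np.degrees(np.arctan2(v[1],v[0]))
for A in(T,S):
    for a,b in((0,1),(3,2),(0,3),(1,2)):print(ang(A[a],A[b]),np.linalg.norm(A[a]-A[b]))
    print()
for nm,x,y,z in(('tip',440,345,.180),('turn',460,372,.166),('step',588,452,.166),('step2',605,447,.18),('fix',735,530,.18)):
    print('S',nm,P('scene',x-400,y-300,310,225,5,z))
for nm,x,y,z in(('tip',763,141,.180),('turn',738,141,.166),('step',647,129,.166),('far',475,101,.18)):
    print('T',nm,P('top',x-400,y,110,125,5,z))
for x,y in((483,248),(564,257),(555,338),(473,328)):print('trayT',P('top',x,y,0,0,1.5625,.03))
for x,y in((296,231),(357,268),(305,328),(243,283)):print('trayS',P('scene',x,y,0,0,1.5625,.03))
E
```

```text
clamp [ 0.6444 -0.0519  0.092 ]
[[ 0.6871 -0.0571  0.092 ]
 [ 0.6686 -0.0882  0.092 ]
 [ 0.6033 -0.0464  0.092 ]
 [ 0.6186 -0.0158  0.092 ]]
clamp [ 0.6442 -0.0498  0.092 ]
[[ 0.6011 -0.0463  0.092 ]
 [ 0.6179 -0.0148  0.092 ]
 [ 0.6869 -0.053   0.092 ]
 [ 0.6709 -0.0851  0.092 ]]
-120.84265235523674 0.036234092217932966
-116.65771590099375 0.034235513527267884
148.94599508029114 0.0800046329211838
147.39481639602457 0.07754240429081659

62.01136420973245 0.035733677706474974
63.493446898512815 0.03592825238791279
-29.071544240677486 0.07980783758966946
-28.951715548668933 0.07887546544458733

S tip [0.5511 0.15   0.18  ]
S turn [0.5529 0.1641 0.166 ]
S step [0.5622 0.2403 0.166 ]
S step2 [0.5626 0.2473 0.18  ]
S fix [0.5725 0.3208 0.18  ]
T tip [0.5511 0.1459 0.18  ]
T turn [0.553  0.1633 0.166 ]
T step [0.559 0.218 0.166]
T far [0.571  0.3178 0.18  ]
trayT [ 0.566  -0.2427  0.03  ]
trayT [ 0.5511 -0.411   0.03  ]
trayT [ 0.3825 -0.3932  0.03  ]
trayT [ 0.3989 -0.2245  0.03  ]
trayS [ 0.3895 -0.3835  0.03  ]
trayS [ 0.4083 -0.2183  0.03  ]
trayS [ 0.5819 -0.2314  0.03  ]
trayS [ 0.5553 -0.4014  0.03  ]
```

The clamp is at about (0.644, -0.051) with its bore at 61°. The hook seat is at about (0.5575, 0.202) with the rod at 83°, and the tray is at about (0.478, -0.314). Now I'll rotate the tool and go over the clamp.

{"fn": "send_rows", "kwargs": {"steps": [1, 0, 0, 0, -8.5, 1, 0, 0, 0, -8.5, 1, 0, 0, 0, -8.5, 1, 0, 0, 0, -8.5, 1, 4.25, 0.78, 0, 0, 1, 4.25, 0.78, 0, 0, 1, 4.25, 0.78, 0, 0, 1, 4.25, 0.78, 0, 0, 1, 4.25, 0.78, 0, 0, 1, 4.25, 0.78, 0, 0, 1, 4.25, 0.78, 0, 0, 1, 4.25, 0.78, 0, 0], "newtons": 60}}

```text
clock: 1.3
position: [0.4788, -0.2481, 0.231]
ee_rot: [-0.0, 0.864, 0.503, -0.0]
contact_force: [0.3, -0.6, 0.4]
width: 0.0852
gripper_force: 0.0
```

{"fn": "send_rows", "kwargs": {"steps": [1, 4.25, 0.78, 0, 0, 1, 4.25, 0.78, 0, 0, 1, 4.25, 0.78, 0, 0, 1, 4.25, 0.78, 0, 0, 1, 4.25, 0.78, 0, 0, 1, 4.25, 0.78, 0, 0, 1, 0, 0, 0, 0, 1, 0, 0, 0, 0, 1, 0, 0, 0, 0]}}

```text
clock: 2.2
position: [0.6437, -0.0517, 0.2309]
ee_rot: [-0.0, 0.864, 0.503, -0.001]
contact_force: [0.9, -0.2, -0.0]
width: 0.0853
gripper_force: 0.0
```

```bash
cat >> h.py <<'E'
from rig import get_state
from scipy.spatial.transform import Rotation as R
np.set_printoptions(precision=4,suppress=True)
def to(p,ang=None):
    s=get_state();q=s['ee_rot'];M=R.from_quat([*q[1:],q[0]]).as_matrix()
    a=np.degrees(np.arctan2(M[1,0],M[0,0]))
    print('pos',s['position'],'xang',a,'zdir',M[:,2],'t',s['clock'],'w',s['width'],s['contact_force'])
    print('tool shift cm',M.T@(np.array(p)-s['position'])*100)
E
python3 -c "
from h import *
to([.6443,-.051,.106])"
```

```text
pos [ 0.6437 -0.0517  0.2309] xang 60.43033366538789 zdir [-0.0015 -0.0006 -1.    ] t 2.2 w 0.08534187756271548 [ 0.8641 -0.1616 -0.0397]
tool shift cm [ 0.1059  0.027  12.487 ]
```

{"fn": "send_rows", "kwargs": {"steps": [1, 0.1, 0, 2.5, 0, 1, 0, 0, 2.5, 0, 1, 0, 0, 2.5, 0, 1, 0, 0, 2.5, 0, 1, 0, 0, 1.9, 0, 1, 0, 0, 1, 0, 1, 0, 0, 0, 0, 1, 0, 0, 0, 0]}}

```text
clock: 3.0
position: [0.6454, -0.0509, 0.1032]
ee_rot: [0.0, 0.864, 0.503, 0.0]
contact_force: [-0.4, 0.4, 1.0]
width: 0.0857
gripper_force: 0.0
```

{"fn": "send_rows", "kwargs": {"steps": [-1, 0, 0, 0, 0, -1, 0, 0, 0, 0, -1, 0, 0, 0, 0, -1, 0, 0, 0, 0, -1, 0, 0, 0, 0, -1, 0, 0, 0, 0, -1, 0, 0, 0, 0, -1, 0, 0, 0, 0]}}

```text
clock: 3.8
position: [0.6458, -0.0503, 0.1029]
ee_rot: [0.001, 0.864, 0.503, 0.001]
contact_force: [0.8, 0.2, 4.6]
width: 0.029
gripper_force: 60.5
```

```bash
python3 -c "
from rig import *;import cv2
i=get_image('scene');cv2.imwrite('pics/g.png',cv2.resize(i['color'][170:320,150:350,::-1],(800,600),interpolation=cv2.INTER_CUBIC))
i=get_state();print(i)"
```

```text
{'clock': 3.85, 'qpos': array([-1.84980152e-01,  4.70997703e-01,  1.52979759e+00, -1.54637912e-04,
        1.13890643e+00,  3.30605994e-01]), 'qd': array([-2.57845874e-05, -2.14360816e-04,  5.64853028e-04,  1.36355497e-03,
       -2.48590112e-03, -6.88668099e-04]), 'effort': array([ 3.23429145e-01, -4.73426521e+01, -1.95617259e+01,  8.81987368e-02,
        3.44894836e-01,  1.74988346e-02]), 'position': array([ 0.64578655, -0.05028668,  0.10299094]), 'ee_rot': array([6.71291645e-04, 8.63998652e-01, 5.03493228e-01, 6.69477695e-04]), 'contact_force': array([ 0.60283532, -0.54799935,  4.96826741]), 'moment': array([-0.06505115, -0.03220414,  0.00032443]), 'gripper_force': 60.56820452213287, 'width': 0.029037030341730562}
```

View pics/g.png

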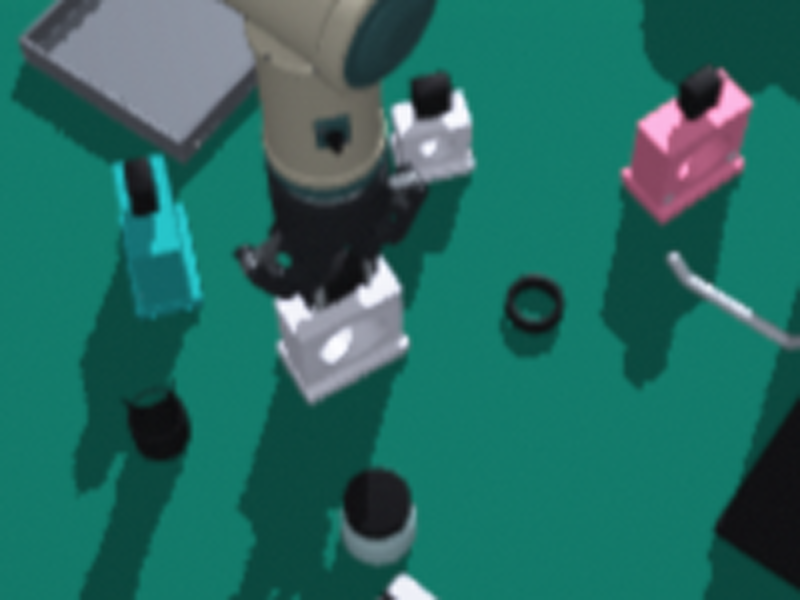

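The fingers hold the clamp's head squarely. I'll lift it, align it with the rod and go to the point ahead of the hook.

{"fn": "send_rows", "kwargs": {"steps": [-1, 0, 0, -0.5, 0, -1, 0, 0, -1.5, 0, -1, 0, 0, -2.5, 0, -1, 0, 0, -2.5, 0, -1, 0, 0, -2.5, 0, -1, 0, 0, -1.8, 0, -1, 0, 0, -0.9, 0, -1, 0, 0, 0, -5.5, -1, 0, 0, 0, -6, -1, 0, 0, 0, -6, -1, 0, 0, 0, -5, -1, 0, 0, 0, 0]}}

```text
clock: 5.05
position: [0.6438, -0.0498, 0.2224]
ee_rot: [-0.002, 0.749, 0.662, -0.001]
contact_force: [-0.8, -0.4, -3.1]
width: 0.0291
gripper_force: 60.0
```

```bash
python3 -c "
from h import *
to([.5441,.093,.225])"
```

```text
pos [ 0.6438 -0.0498  0.2224] xang 82.94708851666653 zdir [-0.0042  0.0008 -1.    ] t 5.05 w 0.029081702597368198 [-0.8052 -0.4366 -3.1193]
tool shift cm [ 12.95   -11.6502  -0.2086]
```

{"fn": "send_rows", "kwargs": {"steps": [-1, 0.7, -0.6, 0, 0, -1, 1.4, -1.2, 0, 0, -1, 1.9, -1.7, -0.1, 0, -1, 1.9, -1.75, -0.1, 0, -1, 1.9, -1.7, 0, 0, -1, 1.9, -1.7, 0, 0, -1, 1.6, -1.5, 0, 0, -1, 1.1, -1.0, 0, 0, -1, 0.55, -0.5, 0, 0, -1, 0, 0, 0, 0, -1, 0, 0, 0, 0, -1, 0, 0, 0, 0]}}

```text
clock: 6.25
position: [0.546, 0.092, 0.2262]
ee_rot: [0.0, 0.749, 0.662, -0.0]
contact_force: [0.3, 0.1, -3.8]
width: 0.0291
gripper_force: 60.0
```

```bash
python3 -c "
from h import *
from rig import *;import cv2
to([.5575,.2022,.225])
d={n:get_image(n)for n in('scene','top')}
import pickle;pickle.dump(d,open('d1.pkl','wb'))
a=np.hstack([cv2.resize(d['scene']['color'][190:310,270:350,::-1],(400,600),interpolation=cv2.INTER_CUBIC),cv2.resize(d['top']['color'][90:210,130:210,::-1],(400,600),interpolation=cv2.INTER_CUBIC)])
cv2.imwrite('pics/p1.png',a)
print([proj(d[n],[.5509,.148,.184]) for n in d])"
```

```text
pos [0.546  0.092  0.2262] xang 82.90760116194603 zdir [ 0.0005 -0.0006 -1.    ] t 6.25 w 0.029068076523359018 [ 0.2524  0.077  -3.7503]
tool shift cm [11.0814 -0.2196  0.1137]
[array([317.1152, 232.4688]), array([181.2789, 152.6123])]
```

View pics/p1.png

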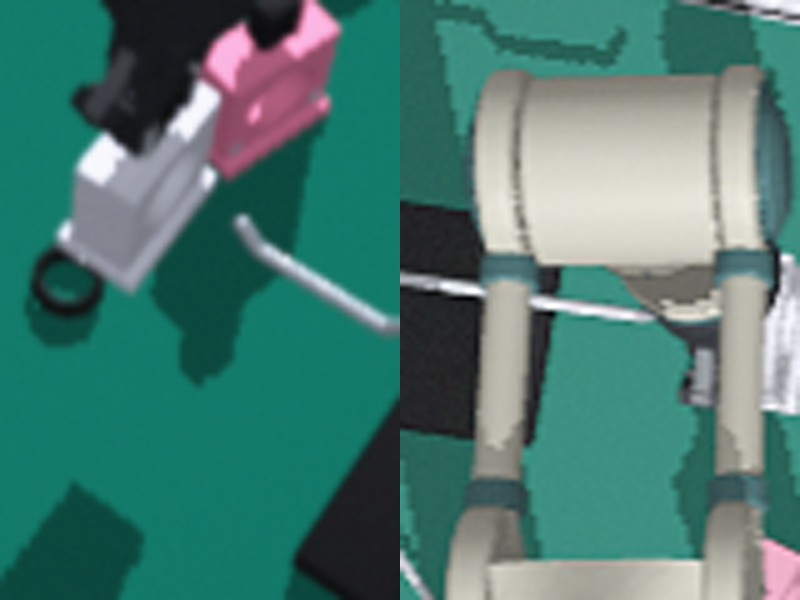

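```bash
python3 -c "
from h import *
import pickle;d=pickle.load(open('d1.pkl','rb'))['scene']
a=np.radians(82.9);ex=np.array([np.cos(a),np.sin(a),0]);ey=np.array([-np.sin(a),np.cos(a),0])
o=np.array([.546,.092,.1232])
for n,x,y,z in [('foot',25,42,14),('foot',25,-42,14),('foot',-25,42,14),('footbot',25,42,0),('foot',25,-42,0),('blk',18,40,92),('blk',18,-40,92),('blk',-18,40,92),('bore',18,0,50)]:
  for s in (1,):
    p=o+ex*x*.001+ey*y*.001+[0,0,z*.001]
    print(n,x,y,z,((proj(d,p)-[270,190])+.5)*5-.5)
"
```

```text
foot 25 42 14 [219.0831 172.2786]
foot 25 -42 14 [133.3864 283.8171]
foot -25 42 14 [142.9894 125.0529]
footbot 25 42 0 [216.4315 184.5748]
foot 25 -42 0 [131.4825 295.4103]
blk 18 40 92 [221.3394  95.009 ]
blk 18 -40 92 [135.3377 204.6409]
blk -18 40 92 [163.3644  59.8085]
bore 18 0 50 [171.8357 188.3642]
```

The projected clamp model matches the picture: foot corner (131,295) and bore centre (171,188). The rod tip at (240,220) is in line with the bore. Now I'll insert.

{"fn": "send_rows", "kwargs": {"steps": [-1, 0.4, -0.22, 0.1, 0, -1, 0.8, 0, 0, 0, -1, 1, 0, 0, 0, -1, 1, 0, 0, 0, -1, 1, 0, 0, 0, -1, 1, 0, 0, 0, -1, 0.8, 0, 0, 0, -1, 0.5, 0, 0, 0, -1, 0, 0, 0, 0]}}

```text
clock: 7.25
position: [0.5512, 0.1583, 0.2252]
ee_rot: [-0.0, 0.749, 0.663, 0.0]
contact_force: [-0.1, 0.6, -4.4]
width: 0.0293
gripper_force: 60.0
```

{"fn": "send_rows", "kwargs": {"steps": [-1, 0.5, 0, 0, 0, -1, 1, 0, 0, 0, -1, 1, 0, 0, 0, -1, 1, 0, 0, 0, -1, 0.6, 0, 0, 0, -1, 0.45, 0, 0, 0, -1, 0, 0, 0, 0, -1, 0, 0, 0, 0]}}

```text
clock: 8.05
position: [0.5566, 0.2025, 0.2252]
ee_rot: [0.0, 0.749, 0.662, -0.0]
contact_force: [-0.0, 0.2, -3.1]
width: 0.0294
gripper_force: 60.0
```

```bash
python3 -c "
from h import *
from rig import *;import cv2
to([.5575,.2022,.225])
d={n:get_image(n)for n in('scene','top')}
a=np.hstack([cv2.resize(d['scene']['color'][190:310,300:380,::-1],(400,600),interpolation=cv2.INTER_CUBIC),cv2.resize(d['top']['color'][90:210,100:180,::-1],(400,600),interpolation=cv2.INTER_CUBIC)])
cv2.imwrite('pics/p2.png',a)"
```

```text
pos [0.5566 0.2025 0.2252] xang 82.97253935709266 zdir [-0.0002 -0.0006 -1.    ] t 8.05 w 0.02940906437011685 [-0.0165  0.2058 -3.1346]
tool shift cm [-0.0188  0.0932  0.0193]
```

View pics/p2.png

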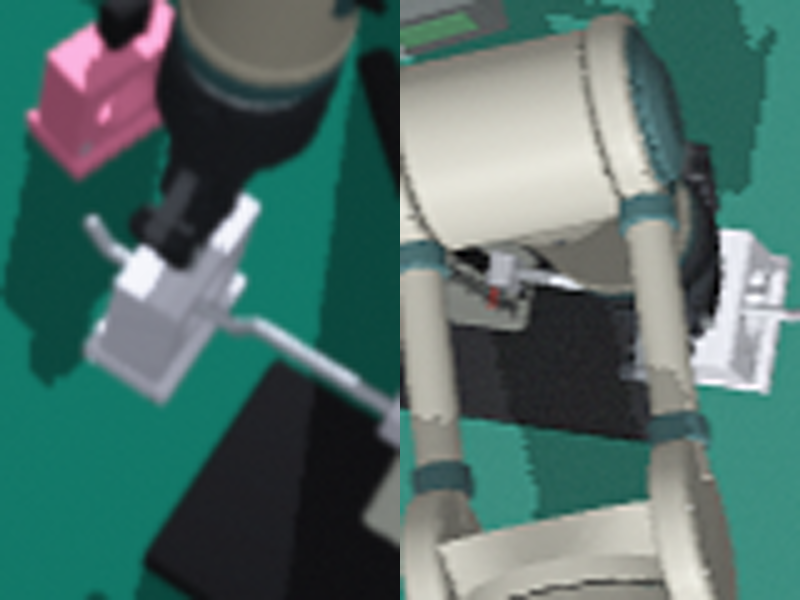

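The rod passes through the bore, with the tip at (92,220) and the step at (240,325). Lowering onto the seat.

{"fn": "send_rows", "kwargs": {"steps": [-1, 0, 0.1, 0.5, 0, -1, 0, 0, 0.8, 0, -1, 0, 0, 0.7, 0, -1, 0, 0, 0.3, 0, -1, 0, 0, 0.2, 0, -1, 0, 0, 0.1, 0, -1, 0, 0, 0, 0, -1, 0, 0, 0, 0, -1, 0, 0, 0, 0]}}

```text
clock: 9.05
position: [0.5578, 0.2025, 0.1996]
ee_rot: [0.0, 0.749, 0.662, 0.0]
contact_force: [-0.5, -0.5, -3.5]
width: 0.029
gripper_force: 60.0
```

{"fn": "send_rows", "kwargs": {"steps": [-1, 0, 0, 0.3, 0, -1, 0, 0, 0.3, 0, -1, 0, 0, 0.3, 0, -1, 0, 0, 0.3, 0, -1, 0, 0, 0.2, 0, -1, 0, 0, 0.1, 0, -1, 0, 0, 0, 0, -1, 0, 0, 0, 0, -1, 0, 0, 0, 0]}}

```text
clock: 9.95
position: [0.558, 0.2026, 0.1846]
ee_rot: [0.0, 0.749, 0.662, 0.0]
contact_force: [2.0, -0.2, -0.9]
width: 0.0293
gripper_force: 60.3
```

{"fn": "send_rows", "kwargs": {"steps": [-1, 0, 0, 0.2, 0, -1, 0, 0, 0.2, 0, -1, 0, 0, 0.1, 0, -1, 0, 0, 0, 0, -1, 0, 0, 0, 0, -1, 0, 0, 0, 0, -1, 0, 0, 0, 0]}}

```text
clock: 10.65
position: [0.558, 0.2026, 0.1795]
ee_rot: [0.0, 0.749, 0.662, 0.0]
contact_force: [3.3, 0.1, 0.3]
width: 0.0291
gripper_force: 60.5
```

```bash
python3 -c "
from rig import *
print(get_state()['contact_force'],get_state()['moment'])"
```

```text
[3.31732241 0.08866089 0.25907937] [ 0.1350629  -0.54699083 -0.04222931]
```

{"fn": "send_rows", "kwargs": {"steps": [-1, 0, 0.1, 0, 0, -1, 0, 0.1, 0, 0, -1, 0, 0.1, 0, 0, -1, 0, 0, 0, 0, -1, 0, 0, 0, 0, -1, 0, 0, 0, 0]}}

```text
clock: 11.25
position: [0.5598, 0.2018, 0.179]
ee_rot: [-0.0, 0.749, 0.662, -0.001]
contact_force: [-2.8, 0.9, 0.7]
width: 0.0292
gripper_force: 60.5
```

```bash
python3 -c "
from rig import *
print(get_state()['contact_force'],get_state()['moment'])"
```

```text
[-2.77107744  0.86197179  0.71511003] [0.0846366  0.56046366 0.01410083]
```

{"fn": "send_rows", "kwargs": {"steps": [-1, 0, -0.07, 0, 0, -1, 0, -0.07, -0.1, 0, -1, 0, 0, 0, 0, -1, 0, 0, 0, 0, -1, 0, 0, 0, 0]}}

```text
clock: 11.75
position: [0.5597, 0.2019, 0.1804]
ee_rot: [0.001, 0.749, 0.662, 0.0]
contact_force: [0.2, -1.0, 0.0]
width: 0.0291
gripper_force: 60.5
```

```bash
python3 -c "
from rig import *
print(get_state()['contact_force'],get_state()['moment'])"
```

```text
[ 0.16565301 -1.03707118  0.0078503 ] [-0.21251166  0.10586487 -0.01903132]
```

{"fn": "send_rows", "kwargs": {"steps": [-0.3, 0, 0, 0, 0, -0.28, 0, 0, 0, 0, -0.2, 0, 0, 0, 0, 0, 0, 0, 0, 0, 0.3, 0, 0, 0, 0, 0.7, 0, 0, 0, 0, 1, 0, 0, 0, 0, 1, 0, 0, 0, 0, 1, 0, 0, 0, 0, 1, 0, 0, 0, 0, 1, 0, 0, 0, 0, 1, 0, 0, 0, 0]}}

```text
clock: 12.95
position: [0.5593, 0.2023, 0.1803]
ee_rot: [0.0, 0.749, 0.662, 0.0]
contact_force: [0.2, 0.2, 0.3]
width: 0.0854
gripper_force: 0.0
```

{"fn": "send_rows", "kwargs": {"steps": [1, 0, 0, 0, 0, 1, 0, 0, 0, 0, 1, 0, 0, 0, 0, 1, 0, 0, 0, 0, 1, 0, 0, 0, 0, 1, 0, 0, 0, 0, 1, 0, 0, 0, 0, 1, 0, 0, 0, 0, 1, 0, 0, 0, 0, 1, 0, 0, 0, 0, 1, 0, 0, 0, 0, 1, 0, 0, 0, 0]}}

```text
clock: 14.15
position: [0.5593, 0.2023, 0.1803]
ee_rot: [0.0, 0.749, 0.662, -0.0]
contact_force: [0.9, -0.5, 0.6]
width: 0.085
gripper_force: 0.0
```

```bash
python3 -c "
from h import *
from rig import *;import cv2
to([.5575,.2022,.225])
d={n:get_image(n)for n in('scene','top')}
import pickle;pickle.dump(d,open('d2.pkl','wb'))
cv2.imwrite('pics/p3.png',cv2.resize(d['scene']['color'][190:290,300:400,::-1],(600,600),interpolation=cv2.INTER_CUBIC))"
```

```text
pos [0.5593 0.2023 0.1803] xang 82.96111452580966 zdir [ 0.0001 -0.0001 -1.    ] t 14.15 w 0.08496087126065421 [ 0.9425 -0.4794  0.6322]
tool shift cm [-0.0295 -0.1739 -4.4716]
```

View pics/p3.png

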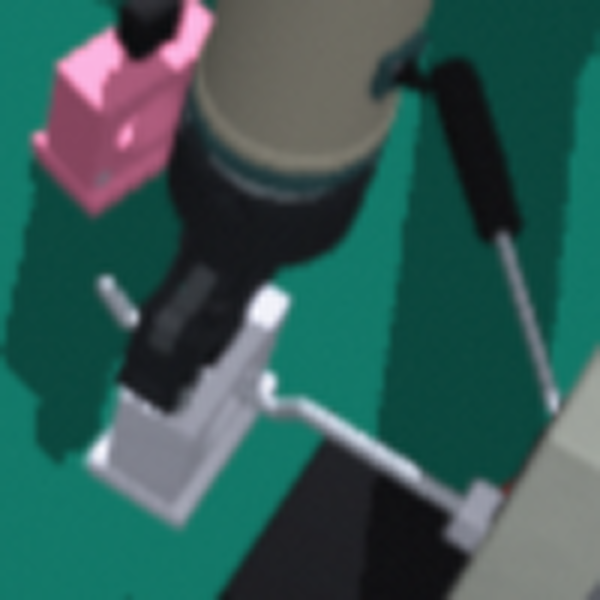

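The clamp hangs upright on the rod with the fingers clear. Its foot corner is at (180,525) and the rod step at (280,400). I'll wait longer and check that it stays still.

{"fn": "send_rows", "kwargs": {"steps": [1, 0, 0, 0, 0, 1, 0, 0, 0, 0, 1, 0, 0, 0, 0, 1, 0, 0, 0, 0, 1, 0, 0, 0, 0, 1, 0, 0, 0, 0, 1, 0, 0, 0, 0, 1, 0, 0, 0, 0, 1, 0, 0, 0, 0, 1, 0, 0, 0, 0, 1, 0, 0, 0, 0, 1, 0, 0, 0, 0]}}

```text
clock: 15.45
position: [0.5592, 0.2023, 0.1803]
ee_rot: [0.0, 0.749, 0.662, -0.0]
contact_force: [-0.3, -1.0, 0.6]
width: 0.0854
gripper_force: 0.0
```

{"fn": "send_rows", "kwargs": {"steps": [1, 0, 0, 0, 0, 1, 0, 0, 0, 0, 1, 0, 0, 0, 0, 1, 0, 0, 0, 0, 1, 0, 0, 0, 0, 1, 0, 0, 0, 0, 1, 0, 0, 0, 0, 1, 0, 0, 0, 0, 1, 0, 0, 0, 0, 1, 0, 0, 0, 0, 1, 0, 0, 0, 0, 1, 0, 0, 0, 0]}}

```text
clock: 16.65
position: [0.5593, 0.2023, 0.1803]
ee_rot: [0.0, 0.749, 0.662, -0.0]
contact_force: [-0.7, 1.1, 0.4]
width: 0.0856
gripper_force: 0.0
```

```bash
python3 -c "
from h import *
from rig import *;import cv2,pickle
o=pickle.load(open('d2.pkl','rb'))['scene']['color'];c=[get_image('scene')['color'] for k in range(6)]
f=lambda a,b:np.abs(a[210:290,300:360].astype(int)-b[210:290,300:360]).sum(2)
print([(f(a,b).max(),(f(a,b)>40).sum()) for a,b in zip([o]+c,c)])
d=pickle.load(open('d2.pkl','rb'))['scene']
a=np.radians(82.96);ex=np.array([np.cos(a),np.sin(a),0]);ey=np.array([-np.sin(a),np.cos(a),0])
for y in (-42,42):
  print(((proj(d,np.array([.5593,.2023,.0773])+ex*.025+ey*y*.001)-[300,190])+.5)*6-.5)
"
```

```text
[(np.int64(9), np.int64(0)), (np.int64(11), np.int64(0)), (np.int64(9), np.int64(0)), (np.int64(10), np.int64(0)), (np.int64(8), np.int64(0)), (np.int64(9), np.int64(0))]
[177.4515 533.3866]
[273.1282 395.2374]
```

At rest. I'll regrasp, raise slowly, then withdraw along -x.

{"fn": "send_rows", "kwargs": {"steps": [-1, 0, 0, 0, 0, -1, 0, 0, 0, 0, -1, 0, 0, 0, 0, -1, 0, 0, 0, 0, -1, 0, 0, 0, 0, -1, 0, 0, 0, 0, -1, 0, 0, 0, 0, -1, 0, 0, 0, 0]}}

```text
clock: 17.75
position: [0.5596, 0.2023, 0.1804]
ee_rot: [0.0, 0.749, 0.662, 0.0]
contact_force: [1.7, 0.1, -0.5]
width: 0.029
gripper_force: 63.8
```

{"fn": "send_rows", "kwargs": {"steps": [-1, 0, 0, -0.2, 0, -1, 0, 0, -0.4, 0, -1, 0, 0, -0.5, 0, -1, 0, 0, -0.5, 0, -1, 0, 0, -0.5, 0, -1, 0, 0, -0.5, 0, -1, 0, 0, -0.5, 0, -1, 0, 0, -0.5, 0, -1, 0, 0, -0.5, 0, -1, 0, 0, -0.3, 0, -1, 0, 0, -0.1, 0, -1, 0, 0, 0, 0]}}

```text
clock: 18.95
position: [0.5593, 0.2023, 0.2254]
ee_rot: [0.0, 0.749, 0.662, 0.0]
contact_force: [0.1, 0.6, -3.0]
width: 0.0293
gripper_force: 63.4
```

{"fn": "send_rows", "kwargs": {"steps": [-1, 0, 0, 0, 0, -1, -0.4, 0, 0, 0, -1, -0.8, 0, 0, 0, -1, -1, 0, 0, 0, -1, -1, 0, 0, 0, -1, -0.4, 0, 0, 0, -1, 0, 0, 0, 0]}}

```text
clock: 19.65
position: [0.5548, 0.1656, 0.2254]
ee_rot: [0.0, 0.75, 0.662, 0.0]
contact_force: [0.4, 1.1, -4.0]
width: 0.0291
gripper_force: 63.3
```

{"fn": "send_rows", "kwargs": {"steps": [-1, -0.6, 0, 0, 0, -1, -1.2, 0, 0, 0, -1, -1.8, 0, 0, 0, -1, -1.8, 0, 0, 0, -1, -1.8, 0, 0, 0, -1, -1.2, 0, 0, 0, -1, 0, 0, -1, 0, -1, 0, 0, -1.5, 0, -1, 0, 0, -1.5, 0, -1, 0, 0, -1, 0, -1, 0, 0, 0, 0]}}

```text
clock: 20.75
position: [0.5457, 0.0838, 0.2774]
ee_rot: [0.001, 0.749, 0.663, 0.002]
contact_force: [0.0, -0.2, -4.5]
width: 0.0292
gripper_force: 63.4
```

```bash
python3 -c "
from h import *
to([.478,-.314,.2])"
```

```text
pos [0.5457 0.0838 0.2774] xang 82.98940796366614 zdir [ 0.0044  0.0005 -1.    ] t 20.75 w 0.029166612054905918 [ 0.0176 -0.1548 -4.5438]
tool shift cm [-40.3152  -1.8988   7.6934]
```

{"fn": "send_rows", "kwargs": {"steps": [-1, -1, 0, 0, 0, -1, -2, -0.1, 0, 0, -1, -3, -0.2, 0, 0, -1, -3, -0.2, 0, 0, -1, -3, -0.2, 0, 0, -1, -3, -0.2, 0, 0, -1, -3, -0.2, 0, 0, -1, -3, -0.2, 0, 0, -1, -3, -0.2, 0, 0, -1, -3, -0.2, 0, 0, -1, -3, -0.2, 0, 0, -1, -3, 0, 0, 0]}}

```text
clock: 21.95
position: [0.4837, -0.2432, 0.2743]
ee_rot: [-0.001, 0.749, 0.662, -0.001]
contact_force: [0.5, -0.3, -2.6]
width: 0.0291
gripper_force: 63.3
```

{"fn": "send_rows", "kwargs": {"steps": [-1, -3, 0, 0, 0, -1, -2.3, 0, 0, 0, -1, -1.3, 0, 0, 0, -1, -0.7, 0, 0, 0, -1, 0, 0, 0, 0, -1, 0, 0, 0, 0, -1, 0, 0, 0, 0]}}

```text
clock: 22.65
position: [0.4764, -0.3132, 0.2754]
ee_rot: [-0.0, 0.749, 0.663, 0.0]
contact_force: [0.2, 0.8, -3.0]
width: 0.0291
gripper_force: 63.3
```

```bash
python3 -c "
from h import *
import cv2;from rig import *
to([.478,-.314,.107])
cv2.imwrite('pics/p4.png',cv2.resize(get_image('scene')['color'][100:280,100:340,::-1],(800,600),interpolation=cv2.INTER_CUBIC))"
```

```text
pos [ 0.4764 -0.3132  0.2754] xang 83.0283716085784 zdir [ 0.      0.0007 -1.    ] t 22.65 w 0.02911836507401519 [ 0.2138  0.785  -3.0375]
tool shift cm [-0.0704  0.1678 16.8364]
```

View pics/p4.png

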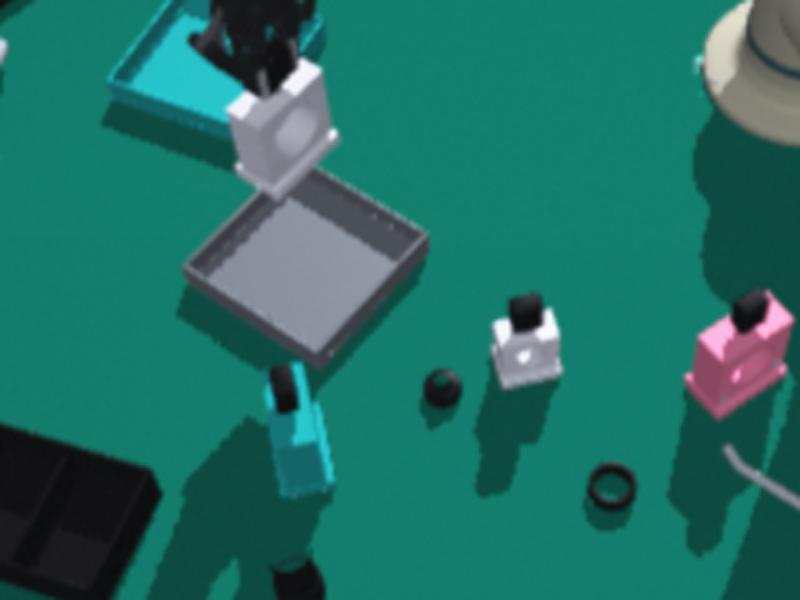

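The clamp is held upright above the grey tray (tray centre near (305,268)). Now I'll lower it.

{"fn": "send_rows", "kwargs": {"steps": [-1, 0, 0.1, 1, 0, -1, 0, 0, 2, 0, -1, 0, 0, 2.5, 0, -1, 0, 0, 2.5, 0, -1, 0, 0, 2.5, 0, -1, 0, 0, 2.5, 0, -1, 0, 0, 1.6, 0, -1, 0, 0, 0.8, 0, -1, 0, 0, 0.5, 0, -1, 0, 0, 0.2, 0, -1, 0, 0, 0, 0, -1, 0, 0, 0, 0]}}

```text
clock: 23.9
position: [0.4778, -0.315, 0.1152]
ee_rot: [0.001, 0.749, 0.662, 0.0]
contact_force: [-0.9, 0.4, -3.5]
width: 0.029
gripper_force: 63.3
```

{"fn": "send_rows", "kwargs": {"steps": [-1, 0, 0, 0.2, 0, -1, 0, 0, 0.2, 0, -1, 0, 0, 0.1, 0, -1, 0, 0, 0, 0, -1, 0, 0, 0, 0]}}

```text
clock: 24.4
position: [0.4773, -0.3146, 0.1093]
ee_rot: [0.0, 0.749, 0.662, -0.0]
contact_force: [0.0, 0.6, -3.5]
width: 0.029
gripper_force: 63.3
```

{"fn": "send_rows", "kwargs": {"steps": [-1, 0, 0, 0.1, 0, -1, 0, 0, 0.1, 0, -1, 0, 0, 0.05, 0, -1, 0, 0, 0, 0, -1, 0, 0, 0, 0]}}

```text
clock: 24.9
position: [0.4774, -0.3147, 0.1077]
ee_rot: [0.0, 0.749, 0.662, -0.0]
contact_force: [-1.7, 1.6, 5.5]
width: 0.0286
gripper_force: 64.5
```

Contact. Releasing and going up.

{"fn": "send_rows", "kwargs": {"steps": [-0.3, 0, 0, 0, 0, -0.2, 0, 0, 0, 0, 0, 0, 0, 0, 0, 0.5, 0, 0, 0, 0, 1, 0, 0, 0, 0, 1, 0, 0, 0, 0, 1, 0, 0, 0, 0, 1, 0, 0, -1, 0, 1, 0, 0, -3, 0, 1, 0, 0, -4, 0, 1, 0, 0, -4, 0, 1, 0, 0, -2, 0]}}

```text
clock: 26.1
position: [0.4785, -0.3156, 0.2517]
ee_rot: [0.003, 0.749, 0.662, 0.0]
contact_force: [1.6, -0.2, -0.7]
width: 0.0853
gripper_force: 0.0
```

{"fn": "send_rows", "kwargs": {"steps": [1, -4, 0, 0, 0, 1, -4, 0, 0, 0, 1, -4, 0, 0, 0, 1, -4, 0, 0, 0, 1, 0, 0, 0, 0, 1, 0, 0, 0, 0, 1, 0, 0, 0, 0, 1, 0, 0, 0, 0, 1, 0, 0, 0, 0]}}

```text
clock: 27.0
position: [0.4581, -0.4722, 0.2473]
ee_rot: [0.0, 0.749, 0.663, 0.0]
contact_force: [-1.1, 0.3, -0.4]
width: 0.0854
gripper_force: 0.0
```

```bash
python3 -c "
import cv2;from rig import *
cv2.imwrite('pics/p5.png',cv2.resize(get_image('scene')['color'][100:280,100:340,::-1],(800,600),interpolation=cv2.INTER_CUBIC))"
```

```text
(no output)
```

View pics/p5.png

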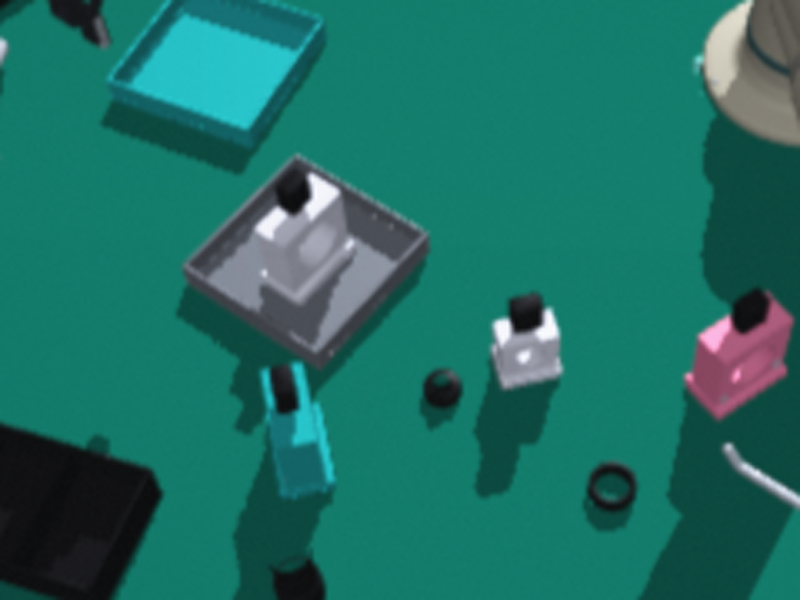

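The clamp stands upright in the middle of the grey tray at about (305,250), and the gripper is clear of it.

```bash
python3 -c "
from rig import *
print(sign_off())"
```

```text
the job is handed in; nothing more can be done
None
```

I hung the larger clamp on the hook, where it stayed still for about 4 s, then stood it upright near the middle of the grey tray; I handed the job in at about 27 s, and the sign-off returned no verdict.

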